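# Count three bearing balls out of the bench dispenser

## Robot

A 6-joint arm with a two-finger parallel gripper is mounted at the origin on the work surface. World frame = base frame: x ahead of the robot, y to its left, z up, the work surface at z = 0. Lengths are in m, angles in rad, forces in N, time in s.
With the tool pointing down it reaches from about 0.3 to 0.775 m from the base axis. Payload 14.6 kg.
Tool frame: the origin (TCP) lies on the centre line of the jaws, within the pads' length; the fingertips stand 17 mm ahead of it and the grasp point (between the pads) lies 2 mm behind it; z points along the fingers, x is the direction in which the jaws open and shut, and the axes are right-handed (so a half turn about z gives the same grasp; the last joint's range is limited). The gripper opens to 94 mm and grips with 3 to 60 N. Pads are 16 mm wide; open, the fingers measure 119 mm over their backs; the gripper's body (75 mm by 177 mm) begins 78 mm behind the grasp point.
Start: joints at [-1.309, 0.3, 1.521, -0, 1.321, -0.067], TCP at [0.178, -0.521, 0.222] pointing down, gripper open.
Joint ranges: [-3.03, 3.03], [-0.79, 2.21], [0.23, 2.52], [-1.04, 4.18], [0, 3.07], [-2.55, 2.55]. Speed limits (rad/s): [2.22, 2.22, 2.57, 3.14, 3.14, 3.14].

## Interface

Orientations are given as [roll, pitch, yaw] about the fixed x, y, z axes, in that order (R = Rz(yaw) Ry(pitch) Rx(roll)).
In Python, from station import ctrl gives the robot as it stands. The module is installed in compiled form; this text tells all that it offers.
- The arm moves only by the tool drive_tool, never from a script. Its argument "increments" is a list of rows, each a list of 3 entries, a list of its own where there are three numbers: the turn, a rotation vector about the tool's x, y, z in degrees, then the shift along the tool's x, y, z in mm, then the opening, from 0 (shut) to 1 (fully open). In form: [[[ax, ay, az], [dx, dy, dz], hand], ...]. A call has 1 to 20 rows; each row shifts and turns the commanded pose from where the row before left it, along the tool's axes as they then stand; what a row does not reach is not made up. A row lasts 1/8 s, in which the tool goes at most 62.5 mm and 10.7 degrees, less where a joint would pass 70% of its speed; a pose out of reach is approached as far as the arm can. A call with a gripper value outside its range is refused whole. The fingers move at their own pace and stop on an object; "squeeze" is the grip in N (left out, the last holds). Time passes only in rows, so rows that do not move let the fingers close. It gives the time, the measured TCP pose, the force and the opening at its end, in the units of the state.
- ctrl.get_obs(): the state, without advancing time (a new reading comes with each control period).
- ctrl.camera(name): name is "side" or "top" or "wrist"; returns the picture (384x512x3 uint8, red, green, blue); there is no depth.
- ctrl.calibration(name): a dict with "fx", "fy", "cx", "cy" (pixels), "k1" (the pictures are not rectified: a ray, as slopes to the right and down, at radius r is drawn at 1 + k1 r^2 times it, then the intrinsics apply), "rvec" (rotation vector, rad) and "tvec" (3), from world to camera coordinates, as OpenCV has them. Camera axes: x right, y down, z forward; pixel columns grow to the right and rows downward; lengths in m; the calibration is good to about 2 mm. A picture is of the moment at which its call begins: read the wrist's pose just before it. calibration takes no time and is no camera call; for the wrist camera it gives the pose at the moment of the call.
- ctrl.hand_in(): hands the job in, once; it reports no verdict.
The state is a dict: "time_s": time; "qpos": joint angles; "joint_vel": joint speeds; "tau": joint torques, N m; "ee_pos": TCP position; "eef_rot": TCP orientation; "force": force on the tool from outside, world axes, zero at the start; "moment": the same for the moment, N m; "grip_width": finger opening in m.
Only numpy, scipy, OpenCV 4.12 (cv2) and the standard library are available. Lean on these libraries where they do the work, as an engineer would, in place of code of your own. Each camera call takes 0.05 s, during which the arm holds its last target.

## Task

Move the purple bowl so that it stands on the bench, centred under the end of the ball dispenser's spout, then turn the loose red knob on top clockwise (seen from above) through three clicks, so that exactly three steel balls drop into the bowl. Leave the bowl standing there with its three balls, let no fourth ball out, and do not disturb the drum, the gear or the sensor module.

Things in the scene. Friction and masses are not known exactly. Their poses are not given: they have to be found in the camera images.
- dispenser: Ball dispenser bolted to the bench: grey base and column, clear round rotor housing 125 mm across (131 to 160 mm up) with orange six-vane rotor, clear sloping magazine of steel balls on its +x side (top end 135 mm out, 265 mm high), aluminium spout on its -x side, red two-bladed knob on top. Origin: on the bench, on the upright axis of rotor and knob.
- spout_lip (a point): Middle of the spout's lip, 100 mm from the dispenser's axis, 66 mm above the bench (the underside clears it by 62 mm). The spout is 44 mm wide, its side walls 22 mm high; it points along -x of this point's (and the dispenser's) axes.
- drop_spot (a point): Point on the bench 140 mm from the dispenser's axis, 40 mm beyond the spout's lip, where the balls land; the bowl's centre belongs here. Its axes are the dispenser's: +x points back to the dispenser.
- knob_mid (a point): Middle of the red knob, on the dispenser's upright axis: a flat upright bar 130 mm long, 12 mm thick, 37 mm high (225 to 262 mm above the bench), black hub 34 mm across. x runs along the bar, z up. It turns clockwise seen from above. Loose on its shaft: it swings freely through up to 83 degrees of play (what is left at the start is unknown) before it takes the rotor along.
- blade_end_a (a point): One end of the knob's bar, 65 mm from the axis, half-way up. The rotor has six clicks a turn. Once the play is used up, the push grows to about 0.4 N m (some 8 N at 50 mm from the axis) and fades as the rotor nears half-way (30 degrees); there the rotor snaps ahead by itself to the next click and lets one ball drop.
- blade_end_b (a point): The other end of the knob's bar. After each snap the knob again swings freely for about 30 degrees, then meets 30 degrees of resistance, up to the next click. Pushed backwards, it only swings back through its play.
- bowl_mid (a point): Loose round purple plastic bowl, 250 g, 50 mm high, 128 mm across the rim, 100 mm across the foot, wall 4 mm, floor 5 mm. Origin on its axis, half-way up (25 mm).
- drum: Bystander: dark steel clutch drum, 110 mm across, 56 mm high. Origin under its centre.
- gear: Bystander: steel gear, 96 mm across, 50 mm high. Origin under its centre.
- module: Bystander: black sensor module, 80 x 60 x 30 mm. Origin under its centre.
- ball_1_center (a point): Centre of a 26 mm steel ball, 72 g; at the start in the rotor, next to drop.
- ball_2_center (a point): Centre of a 26 mm steel ball, 72 g; at the start in the rotor, second to drop.
- ball_3_center (a point): Centre of a 26 mm steel ball, 72 g; at the start in the rotor under the magazine, third to drop.
- ball_4_center (a point): Centre of a 26 mm steel ball, 72 g; at the start lowest in the magazine, fourth to drop.
- ball_5_center (a point): Centre of a 26 mm steel ball, 72 g; at the start in the magazine.
- ball_6_center (a point): Centre of a 26 mm steel ball, 72 g; at the start in the magazine.
- ball_7_center (a point): Centre of a 26 mm steel ball, 72 g; at the start uppermost in the magazine.

How it is judged:
By the outcome, as a careful person would: the job done as asked, in the order asked, and still so for the second after the job is handed in, with the robot touching nothing.
It also fails if it takes over 66 s, if anything falls off the work surface, if the arm or the gripper's body presses on something with over 40 N, if the wrist force passes 120 N, or if a joint passes its speed limit or range.

## Working session

There is one attempt and no reset: what is moved stays moved. The work goes in short steps, Python scripts to look and compute and a tool call to move; the robot and the scene stay as the last step left them, time stands still between calls to the robot, and variables do not carry over. Pictures are saved under pics/ and viewed, and the job is handed in when it is done.

Besides the shell and the picture viewer there is one more tool, called after "Request:" by a JSON object that holds its "name" and its "arguments". drive_tool: Moves the arm, as the interface text tells. Its arguments: {"type":"object","properties":{"increments":{"type":"array"},"squeeze":{"type":"number"}},"required":["increments"]}

```bash
mkdir -p pics; ls; python3 - <<'E'
from station import ctrl
import cv2
o=ctrl.get_obs()
for k,v in o.items(): print(k,v)
for n in ["side","top","wrist"]:
    print(n,ctrl.calibration(n))
    im=ctrl.camera(n); cv2.imwrite(f"pics/{n}0.png",im[:,:,::-1])
E
```

```text
pics
time_s 0.0
qpos [-1.30866143e+00  3.00463824e-01  1.52157714e+00  4.95764575e-06
  1.32070943e+00 -6.65885958e-02]
joint_vel [ 0.00027254  0.00023125 -0.00065749  0.00124423 -0.00112867 -0.00099086]
tau [-3.70064654e-04 -5.31806552e+01 -3.52734375e+01  7.08445231e-02
  2.44358007e-02 -4.29990610e-05]
ee_pos [ 0.17750021 -0.52031249  0.22189198]
eef_rot [-3.14151083e+00  1.15486000e-03 -1.24207401e+00]
force [ 0.1336449   0.26571141 -0.52907424]
moment [ 0.0887327  -0.02723047 -0.01250422]
grip_width 0.09397719556769932
side {'fx': 465.5047712002612, 'fy': 465.5047712002612, 'cx': 249.91236775318544, 'cy': 194.165460630093, 'k1': -0.002265264436316639, 'rvec': array([ 0.97838353, -2.33046081,  1.22018575]), 'tvec': array([0.43017109, 0.35183578, 1.09781926])}
top {'fx': 371.63124646448415, 'fy': 371.63124646448415, 'cx': 254.39372295437443, 'cy': 193.1531482990234, 'k1': -0.0310824349401841, 'rvec': array([ 2.15474069, -2.07067201,  0.21797548]), 'tvec': array([0.00805555, 0.61592599, 1.07479566])}
wrist {'fx': 269.42625047240574, 'fy': 269.42625047240574, 'cx': 254.01823602835944, 'cy': 187.72189371243002, 'k1': -0.000691162376261022, 'rvec': array([-2.36360684,  1.69106764,  0.23935736]), 'tvec': array([-0.54869105, -0.03021902,  0.39238602])}
```

View pics/side0.png

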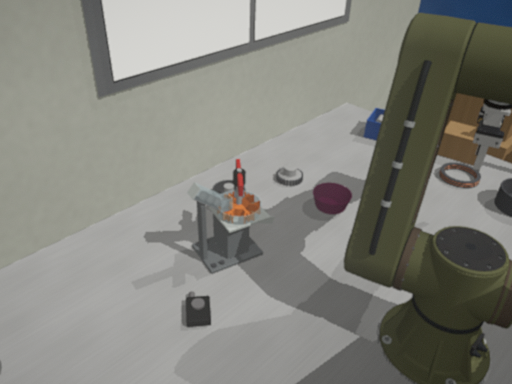

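View pics/top0.png

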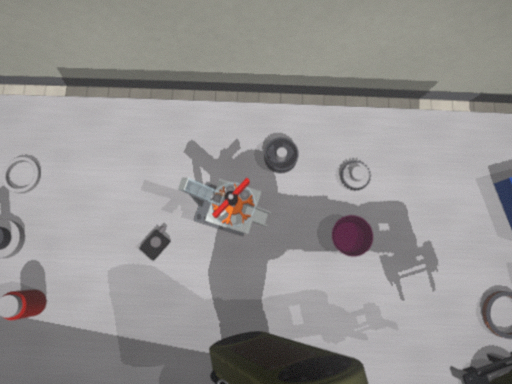

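View pics/wrist0.png

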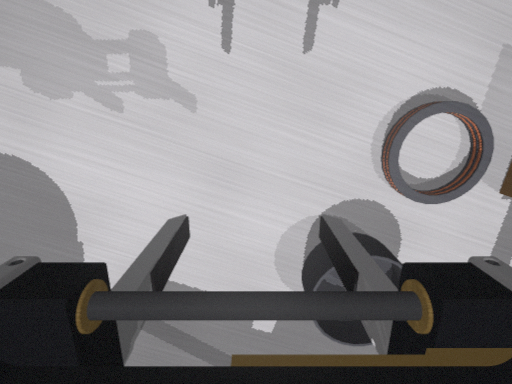

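The side view shows the dispenser at about (232,215) and the bowl at (332,198). In the top view the knob hub is at (231,198), the bowl at (353,236), the spout end at about (262,216), the drum at (281,154), the gear at (355,174) and the module at (155,243).

```bash
cat > h.py <<'E'
import numpy as np, cv2
from station import ctrl
def cal(n):
    c=ctrl.calibration(n); R,_=cv2.Rodrigues(np.array(c['rvec'])); return c,R,np.array(c['tvec'])
def proj(c,P):
    # their model: k1 radial only
    K=np.array([[c['fx'],0,c['cx']],[0,c['fy'],c['cy']],[0,0,1]])
    p,_=cv2.projectPoints(np.atleast_2d(np.array(P,float)),c['rvec'],c['tvec'],K,np.array([c['k1'],0,0,0.]))
    return p[:,0]
def ray(c,uv):
    K=np.array([[c['fx'],0,c['cx']],[0,c['fy'],c['cy']],[0,0,1]])
    x=cv2.undistortPoints(np.array([[uv]],float),K,np.array([c['k1'],0,0,0.]))[0,0]
    R,_=cv2.Rodrigues(np.array(c['rvec'])); t=np.array(c['tvec'])
    return -R.T@t, R.T@np.array([x[0],x[1],1.])
def onz(c,uv,z):
    o,d=ray(c,uv); return o+d*(z-o[2])/d[2]
def tri(l):
    A=np.zeros((3,3));b=np.zeros(3)
    for c,uv in l:
        o,d=ray(c,uv); d=d/np.linalg.norm(d); M=np.eye(3)-np.outer(d,d); A+=M;b+=M@o
    return np.linalg.solve(A,b)
E
python3 - <<'E'
from h import *
t=ctrl.calibration("top"); s=ctrl.calibration("side")
for n,uv,z in [("bowl",(353,236),.05),("hub",(231,198),.262),("drum",(281,154),.056),("gear",(355,174),.05),("module",(155,243),.03),("spout",(265,217),.08),("mag",(182,184),.265)]:
    print(n,onz(t,uv,z).round(3))
im=cv2.imread("pics/top0.png"); cv2.imwrite("pics/top0c.png",cv2.resize(im[130:270,140:300],None,fx=5,fy=5,interpolation=cv2.INTER_CUBIC)[:600] if 0 else cv2.resize(im[150:260,150:300],None,fx=5,fy=5,interpolation=cv2.INTER_CUBIC))
im=cv2.imread("pics/side0.png"); cv2.imwrite("pics/side0c.png",cv2.resize(im[150:270,180:330],None,fx=5,fy=5,interpolation=cv2.INTER_CUBIC))
im=cv2.imread("pics/top0.png"); cv2.imwrite("pics/bowl0.png",cv2.resize(im[200:270,310:400],None,fx=8,fy=8,interpolation=cv2.INTER_CUBIC))
E
```

```text
bowl [ 0.497 -0.272  0.05 ]
hub [0.559 0.09  0.262]
drum [ 0.746 -0.046  0.056]
gear [ 0.692 -0.281  0.05 ]
module [0.453 0.332 0.03 ]
spout [ 0.54  -0.002  0.08 ]
mag [0.589 0.215 0.265]
```

View pics/top0c.png

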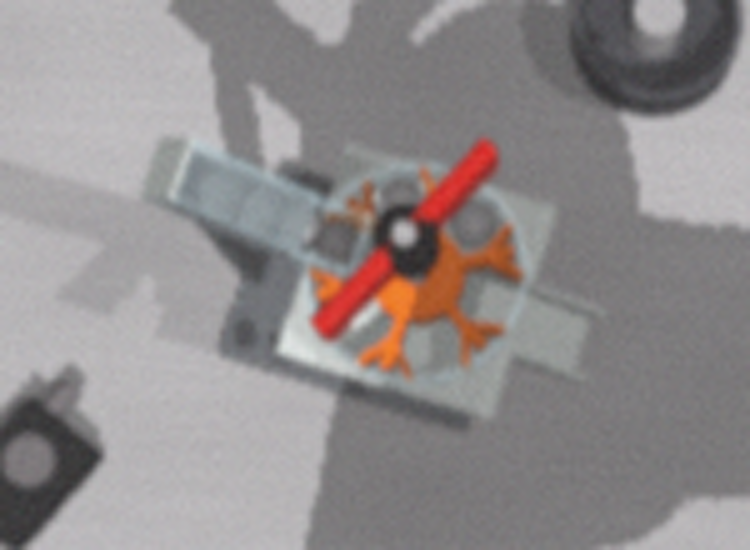

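View pics/side0c.png

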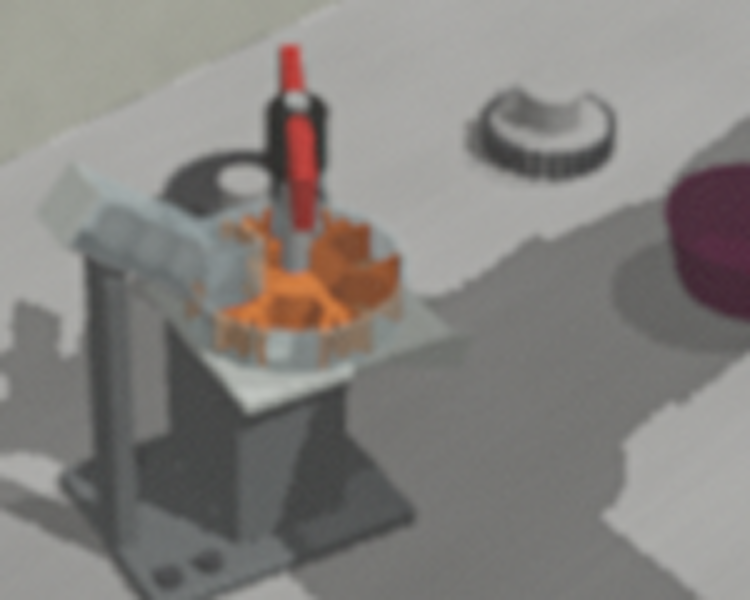

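View pics/bowl0.png

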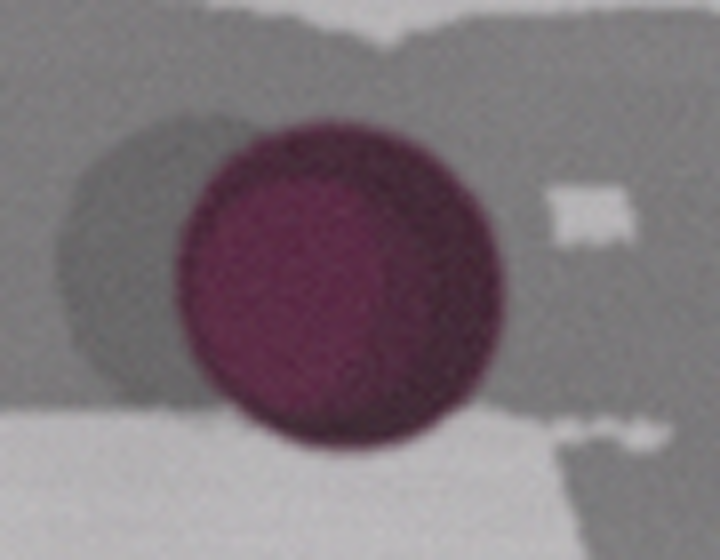

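```bash
cat >> h.py <<'E'
def purple(im):
    h=cv2.cvtColor(im,cv2.COLOR_BGR2HSV); m=((h[...,0]>145)&(h[...,0]<175)&(h[...,1]>70)&(h[...,2]>25)).astype(np.uint8)
    m=cv2.morphologyEx(m,cv2.MORPH_OPEN,np.ones((3,3)))
    n,l,s,_=cv2.connectedComponentsWithStats(m)
    i=1+np.argmax(s[1:,4]); m=(l==i).astype(np.uint8)
    c,_=cv2.findContours(m,cv2.RETR_EXTERNAL,cv2.CHAIN_APPROX_NONE)
    return cv2.convexHull(max(c,key=len))[:,0].astype(float), s[i,4]
def bowlpts(x,y,z=0):
    a=np.linspace(0,2*np.pi,90,endpoint=False)
    return np.vstack([np.c_[x+.064*np.cos(a),y+.064*np.sin(a),0*a+.05+z],np.c_[x+.05*np.cos(a),y+.05*np.sin(a),0*a+z]])
def mom(h):
    h=h.astype(np.float32).reshape(-1,1,2); M=cv2.moments(h); return np.array([M['m10']/M['m00'],M['m01']/M['m00']]),M['m00']
E
python3 - <<'E'
from h import *
from scipy.optimize import least_squares
C={n:ctrl.calibration(n) for n in("top","side")}
for n in C:
    R,_=cv2.Rodrigues(C[n]['rvec']); print(n,"centre",(-R.T@C[n]['tvec']).round(3))
obs={n:purple(cv2.imread(f"pics/{n}0.png")) for n in C}
def f(p,ns):
    r=[]
    for n in ns:
        q=proj(C[n],bowlpts(p[0],p[1],p[2] if len(p)>2 else 0)); hh=cv2.convexHull(q.astype(np.float32))
        r+=list(mom(hh)[0]-mom(obs[n][0])[0])
    return r
for ns in (["top"],["side"],["top","side"]):
    s=least_squares(f,[.5,-.27],args=(ns,)); print(ns,s.x.round(4),np.round(s.fun,2))
s=least_squares(f,[.5,-.27,0],args=(["top","side"],)); print("3d",s.x.round(4))
for n in C: print(n,obs[n][1],mom(obs[n][0]),mom(cv2.convexHull(proj(C[n],bowlpts(*s.x)).astype(np.float32)))[1])
t,sd=C["top"],C["side"]
# knob
ct=(404/5+150-.4,235/5+150-.4); print("hub tri", tri([(t,ct),(sd,(298/5+180-.4,100/5+150-.4))]).round(4), onz(t,ct,.262).round(4))
e1=(487/5+150-.4,152/5+150-.4); e2=(323/5+150-.4,325/5+150-.4)
a,b=onz(t,e1,.262),onz(t,e2,.262); print("ends",a,b,(a+b)/2,np.degrees(np.arctan2(*(a-b)[[1,0]])),np.linalg.norm(a-b))
for n,u,z in [("lipN",(603,312),.088),("lipS",(582,377),.088),("magL",(150,197),.265),("magT",(165,137),.265)]:
    print(n,onz(t,(u[0]/5+150-.4,u[1]/5+150-.4),z).round(4))
E
```

```text
top centre [0.383 0.028 1.178]
side centre [-0.171  0.809  0.911]
['top'] [ 0.5    -0.2689] [-0. -0.]
['side'] [ 0.4997 -0.2673] [0. 0.]
['top', 'side'] [ 0.4999 -0.2685] [-0.13  0.02  0.17 -0.19]
3d [ 0.5001 -0.269  -0.001 ]
top 1276 (array([351.96546185, 235.2416332 ]), 1245.0) 1383.0987889107782
side 891 (array([331.37362637, 197.46230962]), 864.5) 1007.5145964142866
hub tri [0.5625 0.0918 0.2642] [0.5625 0.0916 0.262 ]
ends [0.60702835 0.05180086 0.262     ] [0.51526094 0.12948142 0.262     ] [0.56114465 0.09064114 0.262     ] -40.247711994675406 0.12023114530083528
lipN [ 0.5549 -0.0166  0.088 ]
lipS [ 0.5157 -0.0055  0.088 ]
magL [0.5762 0.2202 0.265 ]
magT [0.6076 0.2151 0.265 ]
```

```bash
cat >> h.py <<'E'
from scipy.spatial.transform import Rotation as Ro
def cur():
    o=ctrl.get_obs(); return np.array(o['ee_pos']),Ro.from_euler('xyz',o['eef_rot'])
def plan(P,Rt):
    p,R=cur()
    rv=(R.inv()*Rt).as_rotvec(degrees=True)
    print("turn(tool,deg)",rv.round(2),"n>=",np.ceil(np.linalg.norm(rv)/10.7))
    d=np.array(P)-p
    print("shift in tool now",(R.inv().apply(d)*1000).round(1),"after turn",(Rt.inv().apply(d)*1000).round(1),"n>=",np.ceil(np.linalg.norm(d)*1000/60))
def R3(x,z):
    z=z/np.linalg.norm(z); x=x-z*(x@z); x/=np.linalg.norm(x); return Ro.from_matrix(np.c_[x,np.cross(z,x),z])
def state():
    o=ctrl.get_obs(); print("t",round(o['time_s'],2),"p",np.round(o['ee_pos'],4),"rpy",np.degrees(o['eef_rot']).round(1),"F",np.round(o['force'],1),"M",np.round(o['moment'],2),"w",round(o['grip_width'],4),"q",np.round(o['qpos'],2))
E
cat > g.py <<'E'
from h import *
th=np.radians(75.5); u=np.array([np.cos(th),np.sin(th),0]);k=np.array([0,0,1.]);ta=np.radians(15.6)
z=np.sin(ta)*u-np.cos(ta)*k; x=-(np.cos(ta)*u+np.sin(ta)*k)
B=np.array([.5,-.2685,0])
G=B-u*.0578+.035*k
RG=R3(x,z)
E
python3 - <<'E'
from g import *
state()
print(G, RG.as_euler('xyz',degrees=True))
pre=G-z*.09
plan(pre,RG)
c=ctrl.calibration("wrist");R,_=cv2.Rodrigues(c['rvec']);p,Rt=cur()
print("cam in tool",Rt.inv().apply(-R.T@c['tvec']-p),"cam axis in tool",Rt.inv().apply(R[2]))
E
```

```text
t 0.15 p [ 0.1775 -0.5204  0.222 ] rpy [-180.     0.   -71.2] F [ 1.1  0.4 -0.7] M [-0.04 -0.02 -0.02] w 0.0943 q [-1.31  0.3   1.52 -0.    1.32 -0.07]
[ 0.48552804 -0.32445893  0.035     ] [-180.    15.6 -104.5]
turn(tool,deg) [  4.55 -15.11  33.13] n>= 4.0
shift in tool now [ -65.7 -341.4  100.4] after turn [-206.7 -249.1  161.9] n>= 7.0
cam in tool [-0.00057753 -0.07878415 -0.16265613] cam axis in tool [-7.50309786e-04  2.75262526e-01  9.61368805e-01]
```

Request:
{"name": "drive_tool", "arguments": {"increments": [[[1.14,-3.78,8.28],[0,0,0],0.35],[[1.14,-3.78,8.28],[0,0,0],0.35],[[1.14,-3.78,8.28],[0,0,0],0.35],[[1.14,-3.78,8.28],[0,0,0],0.35],[[0,0,0],[-29,-35,23],0.35],[[0,0,0],[-29,-35,23],0.35],[[0,0,0],[-29,-35,23],0.35],[[0,0,0],[-29,-35,23],0.35],[[0,0,0],[-29,-35,23],0.35],[[0,0,0],[-29,-35,23],0.35],[[0,0,0],[-29,-35,23],0.35],[[0,0,0],[0,0,0],0.35],[[0,0,0],[0,0,0],0.35]], "squeeze": 20}}

```text
time_s: 1.78
ee_pos: [0.4742, -0.3509, 0.122]
eef_rot: [-3.141, 0.272, -1.824]
force: [-1.1, 0.5, -0.4]
grip_width: 0.033
```

```bash
python3 - <<'E'
from g import *
state(); plan(G-z*.09,RG); plan(G,RG)
for n in("wrist","side","top"):
    cv2.imwrite(f"pics/{n}1.png",ctrl.camera(n)[:,:,::-1])
E
```

```text
t 1.77 p [ 0.4742 -0.3509  0.122 ] rpy [-180.    15.6 -104.5] F [-1.1  0.5 -0.4] M [-0.11  0.07  0.03] w 0.033 q [-0.8   0.55  1.43  0.24  1.31  0.95]
turn(tool,deg) [-0.01 -0.03  0.02] n>= 1.0
shift in tool now [-4.  -4.3  1.4] after turn [-4.  -4.3  1.4] n>= 1.0
turn(tool,deg) [-0.01 -0.03  0.02] n>= 1.0
shift in tool now [-4.1 -4.3 91.4] after turn [-4.  -4.3 91.4] n>= 2.0
```

View pics/wrist1.png

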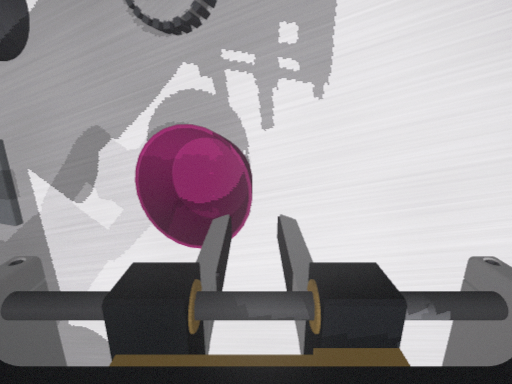

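View pics/side1.png

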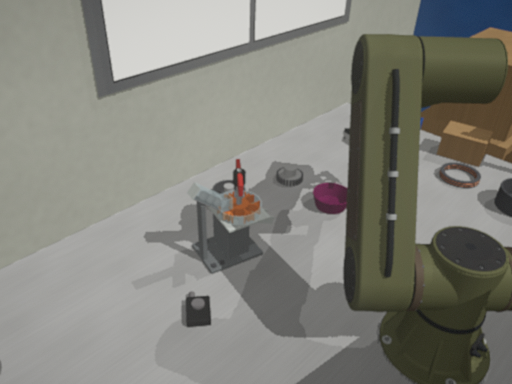

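The wrist view shows the bowl's rim spanning roughly (136–252, 124–247), with the left finger tip at (222,220) over the bowl's near wall. I'll check the bowl estimate against this view.

```bash
python3 - <<'E'
from g import *
from scipy.optimize import least_squares
im=cv2.imread("pics/wrist1.png"); c=ctrl.calibration("wrist")
hsv=cv2.cvtColor(im,cv2.COLOR_BGR2HSV)
# rim edge points: leftmost part of hull (unoccluded)
h,a=purple(im)
rim=lambda x,y: proj(c,np.c_[x+.064*np.cos(A),y+.064*np.sin(A),0*A+.05])
A=np.linspace(0,2*np.pi,720)
pts=[p for p in h if p[1]<205]
from scipy.spatial import cKDTree
def f(p):
    hh=cv2.convexHull(proj(c,bowlpts(*p)).astype(np.float32))
    return [cv2.pointPolygonTest(hh,(float(q[0]),float(q[1])),True) for q in pts]
s=least_squares(f,[.5,-.2685],diff_step=1e-3); print(s.x.round(4),np.abs(s.fun).mean(),len(pts))
for z in(0.04,.05,.06):pass
E
```

```text
[ 0.4984 -0.269 ] 0.4111630629842179 25
```

Request:
{"name": "drive_tool", "arguments": {"increments": [[[0,0,0],[-4,-4,0],0.35],[[0,0,0],[0,0,25],0.35],[[0,0,0],[0,0,25],0.35],[[0,0,0],[0,0,20],0.35],[[0,0,0],[0,0,15],0.35],[[0,0,0],[0,0,6],0.35],[[0,0,0],[0,0,0],0.35],[[0,0,0],[0,0,0],0.35]]}}

```text
time_s: 2.92
ee_pos: [0.4859, -0.3247, 0.0361]
eef_rot: [-3.14, 0.271, -1.823]
force: [1.0, -0.6, -0.5]
grip_width: 0.0326
```

```bash
python3 - <<'E'
from g import *
state(); plan(G,RG)
for n in("wrist",):
    cv2.imwrite(f"pics/{n}2.png",ctrl.camera(n)[:,:,::-1])
E
```

```text
t 2.92 p [ 0.4859 -0.3247  0.0361] rpy [-179.9   15.5 -104.5] F [ 1.  -0.6 -0.5] M [-0.11 -0.01  0.01] w 0.0326 q [-0.75  0.65  1.5   0.26  1.14  0.94]
turn(tool,deg) [-0.09 -0.06  0.02] n>= 1.0
shift in tool now [0.1 0.4 1.1] after turn [0.1 0.4 1.1] n>= 1.0
```

View pics/wrist2.png

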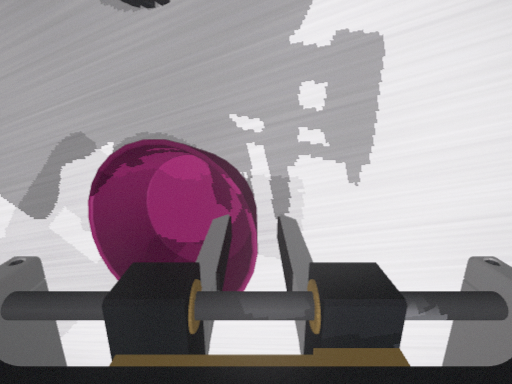

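The bowl's wall, at about (255,230), stands midway between the fingertips at (228,218) and (283,218). Closing now.

Request:
{"name": "drive_tool", "arguments": {"increments": [[[0,0,0],[0,0,0],0.1],[[0,0,0],[0,0,0],0.0],[[0,0,0],[0,0,0],0.0],[[0,0,0],[0,0,0],0.0],[[0,0,0],[0,0,0],0.0],[[0,0,0],[0,0,0],0.0]], "squeeze": 20}}

```text
time_s: 3.72
ee_pos: [0.4856, -0.3244, 0.0355]
eef_rot: [-3.141, 0.272, -1.824]
force: [-0.2, -1.6, 0.1]
grip_width: 0.0051
```

```bash
python3 - <<'E'
from g import *
state(); 
for n in("wrist",):
    cv2.imwrite(f"pics/{n}3.png",ctrl.camera(n)[:,:,::-1])
E
```

```text
t 3.73 p [ 0.4856 -0.3244  0.0355] rpy [-180.    15.6 -104.5] F [-0.2 -1.6  0.1] M [0.02 0.07 0.03] w 0.0051 q [-0.75  0.65  1.5   0.26  1.14  0.94]
```

View pics/wrist3.png

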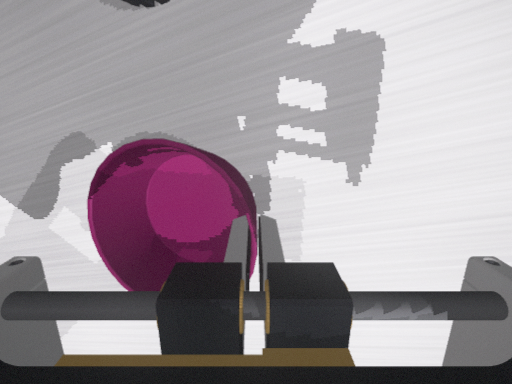

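The grip holds the wall at 5.1 mm. Next I lift it slightly and go most of the way.

Request:
{"name": "drive_tool", "arguments": {"increments": [[[0,0,0],[-0.7,0,-2.4],0],[[0,0,0],[-0.7,0,-2.4],0],[[0,0,0],[-20,3,5.6],0],[[0,0,0],[-20,3,5.6],0],[[0,0,0],[-20,3,5.6],0],[[0,0,0],[-20,3,5.6],0],[[0,0,0],[-20,3,5.6],0],[[0,0,0],[-20,3,5.6],0],[[0,0,0],[-20,3,5.6],0],[[0,0,0],[-20,3,5.6],0],[[0,0,0],[0,0,0],0],[[0,0,0],[0,0,0],0]]}}

```text
time_s: 5.28
ee_pos: [0.5041, -0.1575, 0.0403]
eef_rot: [-3.141, 0.272, -1.823]
force: [-0.4, 0.3, -2.3]
grip_width: 0.005
```

```bash
python3 - <<'E'
from g import *
state(); 
for n in("wrist","side","top"):
    cv2.imwrite(f"pics/{n}4.png",ctrl.camera(n)[:,:,::-1])
im=cv2.imread("pics/side4.png"); cv2.imwrite("pics/side4c.png",cv2.resize(im[130:280,180:380],None,fx=4,fy=4,interpolation=cv2.INTER_CUBIC))
E
```

```text
t 5.28 p [ 0.5041 -0.1575  0.0403] rpy [-179.9   15.6 -104.5] F [-0.4  0.3 -2.3] M [-0.3  0.1 -0. ] w 0.005 q [-0.5   0.51  1.72  0.31  1.    1.14]
```

View pics/wrist4.png

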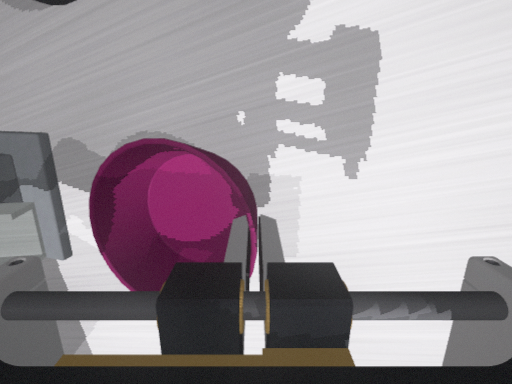

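View pics/side4c.png

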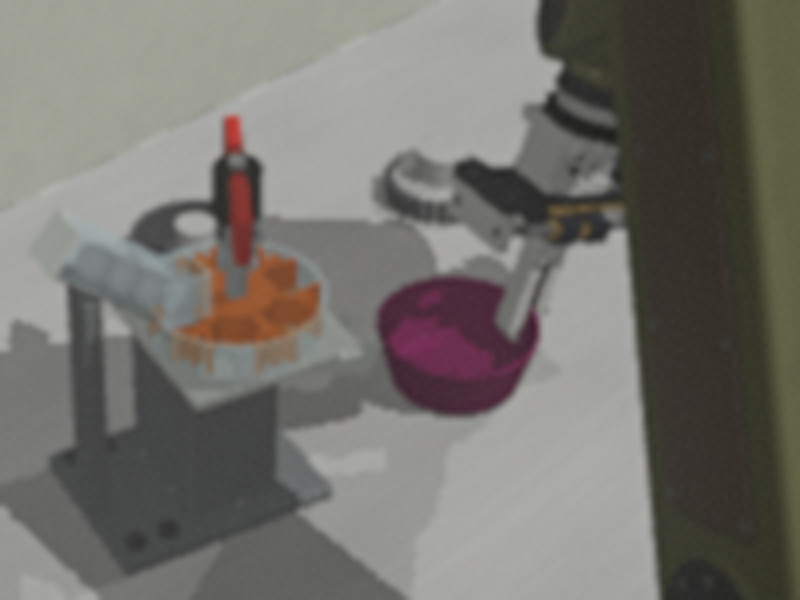

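The wrist view shows the base plate's edge at (45,133)–(70,257) and the spout at left, with its lip around (40,203–255). I'll zoom in to measure.

```bash
python3 - <<'E'
import cv2
im=cv2.imread("pics/wrist4.png"); cv2.imwrite("pics/wrist4c.png",cv2.resize(im[120:270,0:110],None,fx=4,fy=4,interpolation=cv2.INTER_CUBIC))
E
```

```text
(no output)
```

View pics/wrist4c.png

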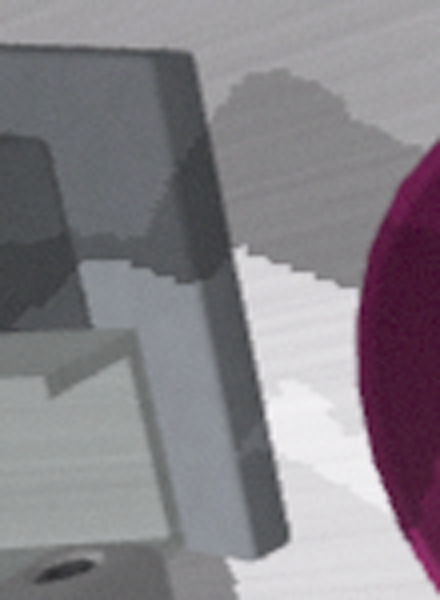

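```bash
python3 - <<'E'
from g import *
c=ctrl.calibration("wrist")
def w(u,z): return onz(c,(u[0]/4-.4,u[1]/4+120-.4),z)
a,b=w((134,334),.064),w((176,545),.064)
print(a,b,(a+b)/2,np.linalg.norm(a-b),"yaw",np.degrees(np.arctan2(a[1]-b[1],a[0]-b[0]))+90)
for z in(0,.012):
    p,q=w((192,52),z),w((288,540),z)
    print(z,p,q,np.degrees(np.arctan2(p[1]-q[1],p[0]-q[0]))+90,np.linalg.norm(p-q))
hub=np.array([.5625,.0918])
for yaw in(74,75.5,77):
    t=np.radians(yaw);uu=np.array([np.cos(t),np.sin(t)]); print(yaw,"lip pred",hub-.1*uu,"drop",hub-.14*uu)
# bowl now
from scipy.optimize import least_squares
im=cv2.imread("pics/wrist4.png"); h,_=purple(im); pts=[p for p in h if p[1]<205]
def f(p):
    hh=cv2.convexHull(proj(c,bowlpts(*p,.005)).astype(np.float32))
    return [cv2.pointPolygonTest(hh,(float(q[0]),float(q[1])),True) for q in pts]
s=least_squares(f,[.52,-.1],diff_step=1e-3); print("bowl wrist",s.x.round(4),np.abs(s.fun).mean(),len(pts))
p,_=cur(); print("bowl from grip",p+np.array([*(u[:2]*.0578),0]), p+np.array([.4995,-.2687,0])-np.array([.4856,-.3244,0]))
E
```

```text
[ 0.55804021 -0.00949088  0.064     ] [0.51731544 0.00332168 0.064     ] [ 0.53767783 -0.0030846   0.064     ] 0.042692724446105765 yaw 72.53572491677063
0 [ 6.14415533e-01  3.40568172e-02 -2.77555756e-17] [0.48969563 0.06825965 0.        ] 74.664392340344 0.12932474166333
0.012 [0.61164939 0.0185642  0.012     ] [0.49453013 0.05068265 0.012     ] 74.664392340344 0.1214434627785339
74 lip pred [ 0.53493626 -0.00432617] drop [ 0.52391077 -0.04277664]
75.5 lip pred [ 0.537462   -0.00501476] drop [ 0.5274468  -0.04374067]
77 lip pred [ 0.54000489 -0.00563701] drop [ 0.53100685 -0.04461181]
bowl wrist [ 0.5168 -0.1026] 0.6771066081572658 26
bowl from grip [ 0.5184099  -0.10194348  0.04015227] [ 0.51783793 -0.10220242  0.04015227]
```

Request:
{"name": "drive_tool", "arguments": {"increments": [[[0,0,0],[-10,1,2.8],0],[[0,0,0],[-10,1,2.8],0],[[0,0,0],[-10,1,2.8],0],[[0,0,0],[-10,1,2.8],0],[[0,0,0],[-10,1,2.8],0],[[0,0,0],[-7.5,0.7,2.1],0],[[0,0,0],[0,0,0],0],[[0,0,0],[0.7,0,2.4],0],[[0,0,0],[0.6,0,2.3],0],[[0,0,0],[0,0,0],0],[[0,0,0],[0,0,0],0]]}}

```text
time_s: 6.8
ee_pos: [0.5135, -0.0985, 0.0354]
eef_rot: [-3.141, 0.272, -1.824]
force: [-0.7, -1.7, 1.7]
grip_width: 0.0051
```

```bash
python3 - <<'E'
from g import *
state(); 
for n in("wrist","side","top"):
    cv2.imwrite(f"pics/{n}5.png",ctrl.camera(n)[:,:,::-1])
im=cv2.imread("pics/side5.png"); cv2.imwrite("pics/side5c.png",cv2.resize(im[130:280,180:380],None,fx=4,fy=4,interpolation=cv2.INTER_CUBIC))
E
```

```text
t 6.8 p [ 0.5135 -0.0985  0.0354] rpy [-179.9   15.6 -104.5] F [-0.7 -1.7  1.7] M [-0.14  0.03  0.05] w 0.0051 q [-0.39  0.49  1.76  0.33  0.95  1.23]
```

View pics/wrist5.png

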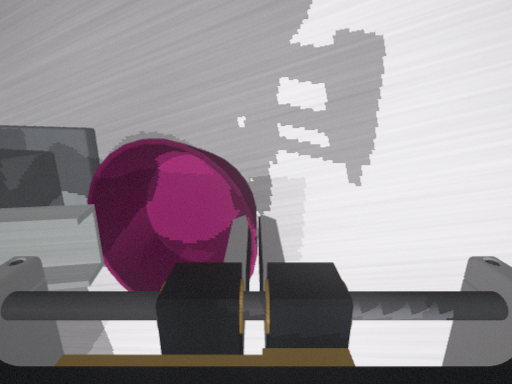

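View pics/side5c.png

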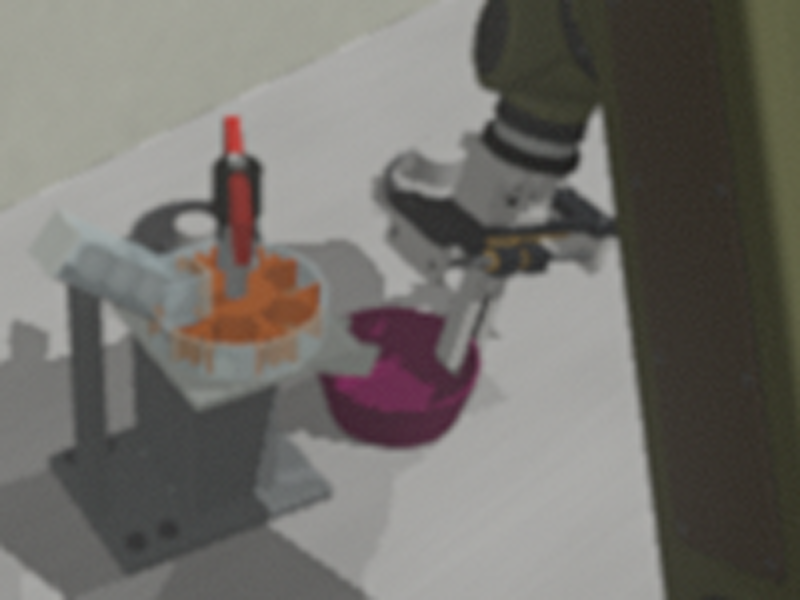

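The bowl's rim now lies under the lip, which is at about (95,207)–(102,268) in the wrist view. Checking the lip-to-bowl offset in this picture.

```bash
python3 - <<'E'
import cv2
im=cv2.imread("pics/wrist5.png"); cv2.imwrite("pics/wrist5c.png",cv2.resize(im[180:300,30:180],None,fx=5,fy=5,interpolation=cv2.INTER_CUBIC))
E
```

```text
(no output)
```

View pics/wrist5c.png

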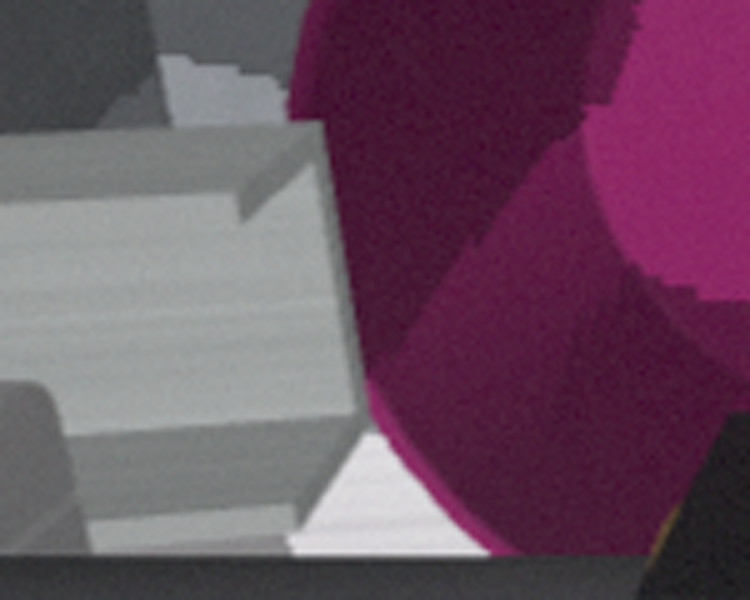

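```bash
python3 - <<'E'
from g import *
from scipy.optimize import least_squares
c=ctrl.calibration("wrist")
def w(u,z): return onz(c,(u[0]/5+30-.4,u[1]/5+180-.4),z)
for z in (.062,.066):
    a,b=w((325,124),z),w((366,428),z); m=(a+b)/2
    print(z,a,b,m,np.linalg.norm(a-b),"yaw",np.degrees(np.arctan2(a[1]-b[1],a[0]-b[0]))+90,"drop",m[:2]-.04*np.array([np.cos(np.radians(75)),np.sin(np.radians(75))]))
im=cv2.imread("pics/wrist5.png"); h,_=purple(im); pts=[p for p in h if p[1]<205 ]
def f(p):
    hh=cv2.convexHull(proj(c,bowlpts(*p)).astype(np.float32))
    return [cv2.pointPolygonTest(hh,(float(q[0]),float(q[1])),True) for q in pts]
s=least_squares(f,[.527,-.043],diff_step=1e-3); print("bowl wrist",s.x.round(4),np.abs(s.fun).mean(),len(pts))
p,_=cur(); print("bowl from grip",p+np.array([.0139,.0557,0]))
E
```

```text
0.062 [ 0.55826654 -0.00769308  0.062     ] [0.51550561 0.00541801 0.062     ] [ 0.53688607 -0.00113754  0.062     ] 0.04472580492043101 yaw 72.95373491825171 drop [ 0.52653331 -0.03977457]
0.066 [ 0.55889068 -0.01239212  0.066     ] [5.17444295e-01 3.15921751e-04 6.60000000e-02] [ 0.53816749 -0.0060381   0.066     ] 0.04335086411923714 yaw 72.95373491825171 drop [ 0.52781473 -0.04467513]
bowl wrist [ 0.5266 -0.0421] 0.42956774413840165 22
bowl from grip [ 0.52739673 -0.04263109  0.03532724]
```

The bowl sits within about 2 mm of the drop spot by each measurement, so I release it and back away.

Request:
{"name": "drive_tool", "arguments": {"increments": [[[0,0,0],[0,0,0],0.15],[[0,0,0],[0,0,0],0.3],[[0,0,0],[0,0,0],0.3],[[0,0,0],[0,0,0],0.3],[[0,0,0],[0,0,-10],0.3],[[0,0,0],[0,0,-25],0.3],[[0,0,0],[0,0,-50],0.3],[[0,0,0],[0,0,-60],1],[[0,0,0],[0,0,-60],1],[[0,0,0],[0,0,-60],1],[[0,0,0],[0,0,-40],1],[[0,0,0],[0,0,0],1],[[0,0,0],[0,0,0],1]]}}

```text
time_s: 8.57
ee_pos: [0.4924, -0.1772, 0.3284]
eef_rot: [3.141, 0.272, -1.824]
force: [0.9, 0.5, 0.4]
grip_width: 0.0845
```

```bash
python3 - <<'E'
from g import *
state(); 
for n in("wrist","side","top"):
    cv2.imwrite(f"pics/{n}6.png",ctrl.camera(n)[:,:,::-1])
im=cv2.imread("pics/side6.png"); cv2.imwrite("pics/side6c.png",cv2.resize(im[130:280,180:380],None,fx=4,fy=4,interpolation=cv2.INTER_CUBIC))
E
```

```text
t 8.57 p [ 0.4924 -0.1772  0.3284] rpy [ 180.    15.6 -104.5] F [0.9 0.5 0.4] M [-0.09 -0.01 -0.06] w 0.0845 q [-0.54  0.21  1.41  0.26  1.6   1.28]
```

View pics/wrist6.png

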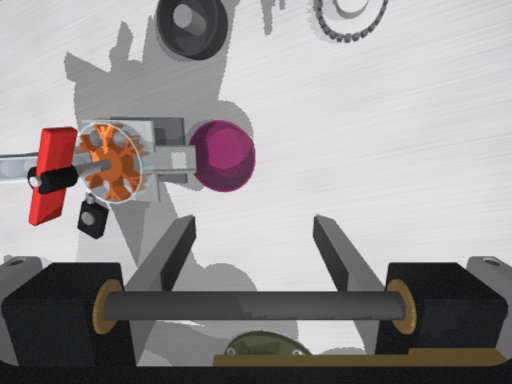

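View pics/side6c.png

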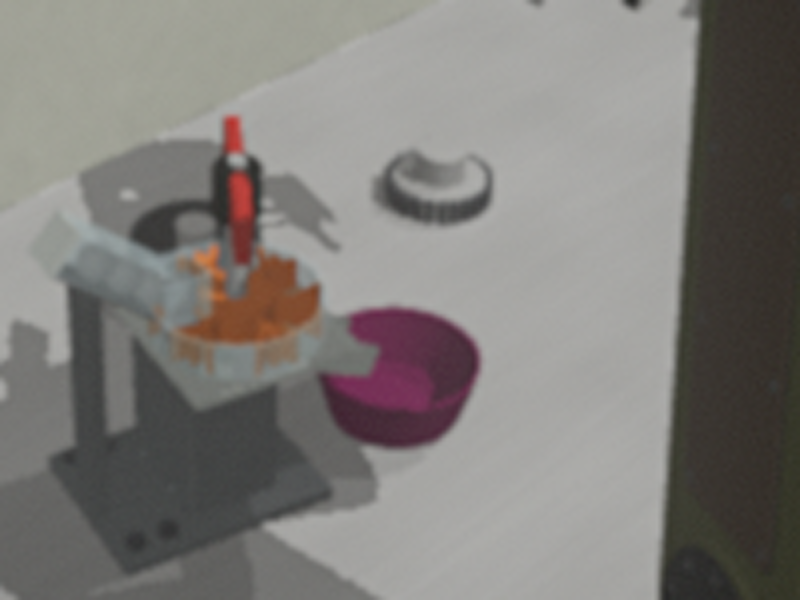

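View pics/top6.png

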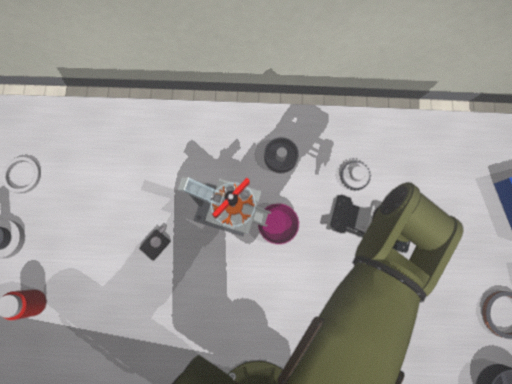

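The wrist view shows the spout at (195,158), ending over the bowl centred at (222,156). The knob hub's tip is at (37,182) and the bar's ends are near (58,130) and (47,220). The bowl stands upright, so on to the knob.

```bash
python3 - <<'E'
from g import *
from scipy.optimize import least_squares
C={n:ctrl.calibration(n) for n in("top","side")}
obs={n:purple(cv2.imread(f"pics/{n}6.png")) for n in C}
# top rim fit with right half hull points
for n in ["top"]:
    h=obs[n][0]; print(h.min(0),h.max(0)); pts=[p for p in h if p[0]>275]
    def f(p):
        hh=cv2.convexHull(proj(C[n],bowlpts(*p)).astype(np.float32))
        return [cv2.pointPolygonTest(hh,(float(q[0]),float(q[1])),True)-.3 for q in pts]
    s=least_squares(f,[.527,-.043],diff_step=1e-3); print("bowl top",s.x.round(4),np.abs(s.fun).mean())
w=ctrl.calibration("wrist"); print("hub tri wrist/top",tri([(w,(37,182)),(C["top"],(230.4,196.6))]).round(4))
ys=np.radians(5)
RK=R3(np.array([np.cos(ys),np.sin(ys),0]),np.array([0,0,-1.]))
plan([.5625,.0918,.34],RK)
E
```

```text
[259. 204.] [298. 243.]
bowl top [ 0.5285 -0.0414] 0.19007034578390922
hub tri wrist/top [0.5618 0.0915 0.2636]
turn(tool,deg) [ -14.84   10.6  -108.72] n>= 11.0
shift in tool now [-270.8   -0.5   63.2] after turn [  93.1 -261.7  -12. ] n>= 5.0
```

Request:
{"name": "drive_tool", "arguments": {"increments": [[[-1.24,0.88,-9.06],[0,0,0],0.9],[[-1.24,0.88,-9.06],[0,0,0],0.9],[[-1.24,0.88,-9.06],[0,0,0],0.9],[[-1.24,0.88,-9.06],[0,0,0],0.9],[[-1.24,0.88,-9.06],[0,0,0],0.9],[[-1.24,0.88,-9.06],[0,0,0],0.9],[[-1.24,0.88,-9.06],[0,0,0],0.9],[[-1.24,0.88,-9.06],[0,0,0],0.9],[[-1.24,0.88,-9.06],[0,0,0],0.9],[[-1.24,0.88,-9.06],[0,0,0],0.9],[[-1.24,0.88,-9.06],[0,0,0],0.9],[[-1.24,0.88,-9.06],[0,0,0],0.9],[[0,0,0],[15,-43,-2],0.9],[[0,0,0],[15,-43,-2],0.9],[[0,0,0],[15,-43,-2],0.9],[[0,0,0],[15,-43,-2],0.9],[[0,0,0],[15,-43,-2],0.9],[[0,0,0],[15,-43,-2],0.9],[[0,0,0],[0,0,0],0.9],[[0,0,0],[0,0,0],0.9]]}}

```text
time_s: 11.22
ee_pos: [0.5597, 0.0873, 0.3402]
eef_rot: [3.14, 0.0, 0.088]
force: [1.1, -0.4, 0.6]
grip_width: 0.0847
```

```bash
python3 - <<'E'
from g import *
state(); 
for n in("wrist","top","side"):
    cv2.imwrite(f"pics/{n}7.png",ctrl.camera(n)[:,:,::-1])
ys=np.radians(5)
RK=R3(np.array([np.cos(ys),np.sin(ys),0]),np.array([0,0,-1.]))
plan([.562,.0916,.34],RK)
E
```

```text
t 11.22 p [0.5597 0.0873 0.3402] rpy [179.9   0.    5. ] F [ 1.1 -0.4  0.6] M [ 0.01 -0.04  0.  ] w 0.0847 q [ 0.09  0.28  1.28 -0.    1.58  0.  ]
turn(tool,deg) [ 0.06 -0.04 -0.07] n>= 1.0
shift in tool now [ 2.6 -4.8  0.8] after turn [ 2.6 -4.8  0.8] n>= 1.0
```

View pics/wrist7.png

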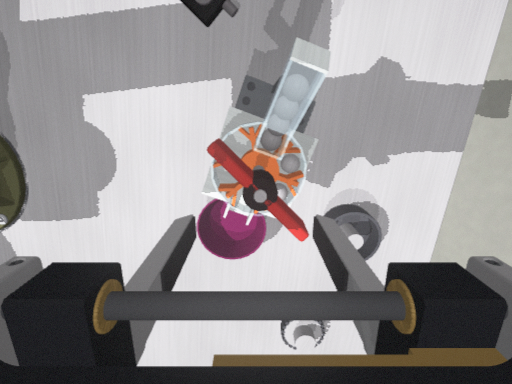

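View pics/side7.png

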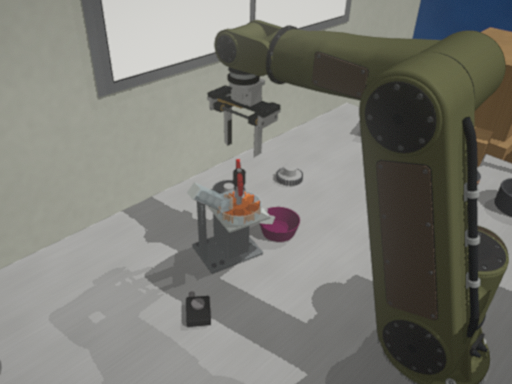

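View pics/top7.png

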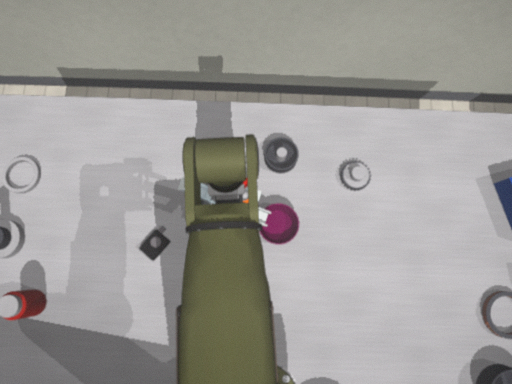

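The wrist view shows the hub tip at (261,193), with bar ends at (213,150) and (303,236). Three balls are visible in the rotor, and the bowl is at (232,228).

```bash
python3 - <<'E'
from g import *
w=ctrl.calibration("wrist"); t=ctrl.calibration("top")
print("hub z.262",onz(w,(261,195),.262).round(4), "tri",tri([(w,(261,195)),(t,(230.4,196.6))]).round(4))
a,b=onz(w,(215,149),.262),onz(w,(305,234),.262); print(a,b,(a+b)/2,np.linalg.norm(a-b),np.degrees(np.arctan2(a[1]-b[1],a[0]-b[0])))
E
```

```text
hub z.262 [0.5643 0.0913 0.262 ] tri [0.5635 0.0914 0.261 ]
[0.5193155  0.13078965 0.262     ] [0.61104596 0.05508207 0.262     ] [0.56518073 0.09293586 0.262     ] 0.11893744174544768 140.46623991892875
```

Request:
{"name": "drive_tool", "arguments": {"increments": [[[0,0,0],[3.6,-3.9,0],0.9],[[0,0,0],[0,0,20],0.9],[[0,0,0],[0,0,20],0.9],[[0,0,0],[0,0,20],0.9],[[0,0,0],[0,0,18],0.9],[[0,0,0],[0,0,10],0.9],[[0,0,0],[0,0,0],0.9],[[0,0,0],[0,0,0],0.9]]}}

```text
time_s: 12.38
ee_pos: [0.5635, 0.0916, 0.2536]
eef_rot: [3.141, -0.002, 0.087]
force: [1.4, -0.8, 0.2]
grip_width: 0.0846
```

```bash
python3 - <<'E'
from g import *
state(); 
for n in("wrist",):
    cv2.imwrite(f"pics/{n}8.png",ctrl.camera(n)[:,:,::-1])
E
```

```text
t 12.38 p [0.5635 0.0916 0.2536] rpy [ 1.799e+02 -1.000e-01  5.000e+00] F [ 1.4 -0.8  0.2] M [ 0.   -0.14 -0.  ] w 0.0846 q [ 0.1   0.32  1.42 -0.    1.4   0.01]
```

View pics/wrist8.png

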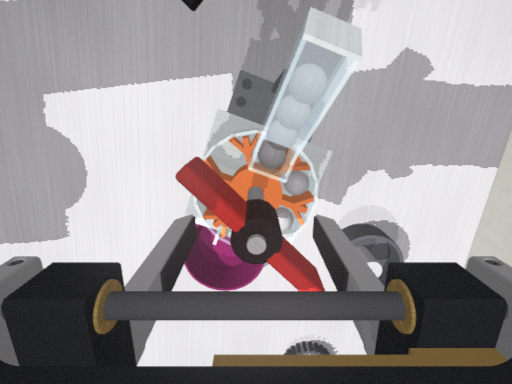

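Request:
{"name": "drive_tool", "arguments": {"increments": [[[0,0,5],[0,0,0],0.9],[[0,0,5],[0,0,0],0.9],[[0,0,5],[0,0,0],0.9],[[0,0,5],[0,0,0],0.9],[[0,0,5],[0,0,0],0.9],[[0,0,5],[0,0,0],0.9],[[0,0,5],[0,0,0],0.9],[[0,0,5],[0,0,0],0.9]]}}

```text
time_s: 13.42
ee_pos: [0.5634, 0.0917, 0.2535]
eef_rot: [-3.141, -0.002, -0.614]
force: [0.2, 0.7, -0.3]
grip_width: 0.0845
```

```bash
cat > look.py <<'E'
import sys
from g import *
state(); n=sys.argv[1]
cv2.imwrite(f"pics/wrist{n}.png",ctrl.camera("wrist")[:,:,::-1])
E
python3 look.py 9
```

```text
t 13.43 p [0.5634 0.0917 0.2535] rpy [-1.80e+02 -1.00e-01 -3.52e+01] F [ 0.2  0.7 -0.3] M [ 0.   -0.03  0.01] w 0.0845 q [ 0.1   0.32  1.42 -0.    1.4   0.71]
```

View pics/wrist9.png

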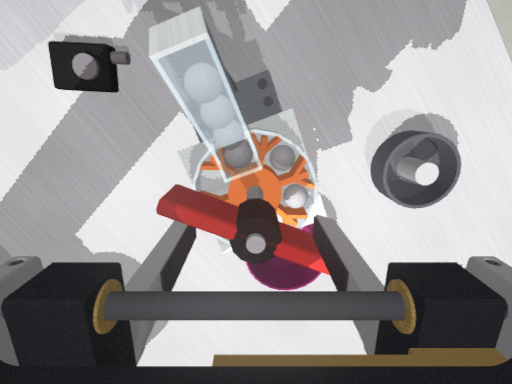

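The bar now runs (170,200)–(325,255) and is nearly touching both fingers. The rotor has not moved and three balls are still in it. Continuing.

Request:
{"name": "drive_tool", "arguments": {"increments": [[[0,0,5],[0,0,0],0.9],[[0,0,5],[0,0,0],0.9],[[0,0,5],[0,0,0],0.9],[[0,0,5],[0,0,0],0.9]]}}

```text
time_s: 13.98
ee_pos: [0.5634, 0.0917, 0.2534]
eef_rot: [-3.141, -0.002, -0.961]
force: [-0.4, 0.9, -0.5]
grip_width: 0.0847
```

```bash
python3 look.py 10
```

```text
t 13.97 p [0.5634 0.0917 0.2534] rpy [-1.799e+02 -1.000e-01 -5.510e+01] F [-0.4  0.9 -0.5] M [ 0.01 -0.03  0.02] w 0.0847 q [ 0.1   0.32  1.42 -0.    1.4   1.06]
```

View pics/wrist10.png

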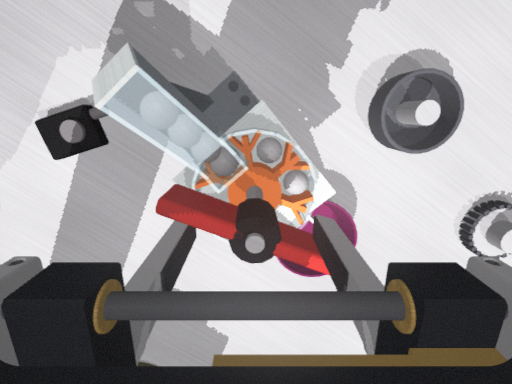

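The bar follows the fingers freely with Mz at about 0.02, and the rotor has not been taken along yet.

Request:
{"name": "drive_tool", "arguments": {"increments": [[[0,0,4],[0,0,0],0.9],[[0,0,4],[0,0,0],0.9],[[0,0,4],[0,0,0],0.9]]}}

```text
time_s: 14.4
ee_pos: [0.5634, 0.0916, 0.2533]
eef_rot: [-3.14, -0.001, -1.169]
force: [2.6, 0.8, 0.1]
grip_width: 0.0846
```

```bash
python3 -c "
from h import *
state()"
```

```text
t 14.4 p [0.5634 0.0916 0.2533] rpy [-1.799e+02 -1.000e-01 -6.700e+01] F [2.6 0.8 0.1] M [ 0.15 -0.44  0.18] w 0.0846 q [ 0.1   0.32  1.42 -0.    1.4   1.27]
```

Request:
{"name": "drive_tool", "arguments": {"increments": [[[0,0,4],[0,0,0],0.9],[[0,0,4],[0,0,0],0.9],[[0,0,4],[0,0,0],0.9]]}}

```text
time_s: 14.78
ee_pos: [0.5643, 0.0918, 0.2535]
eef_rot: [-3.137, -0.001, -1.378]
force: [8.4, 2.3, -1.8]
grip_width: 0.0845
```

```bash
python3 look.py 11
```

```text
t 14.78 p [0.5643 0.0918 0.2535] rpy [-1.798e+02 -1.000e-01 -7.900e+01] F [ 8.4  2.3 -1.8] M [ 0.4  -1.53  0.5 ] w 0.0845 q [ 0.1   0.32  1.42 -0.    1.4   1.48]
```

View pics/wrist11.png

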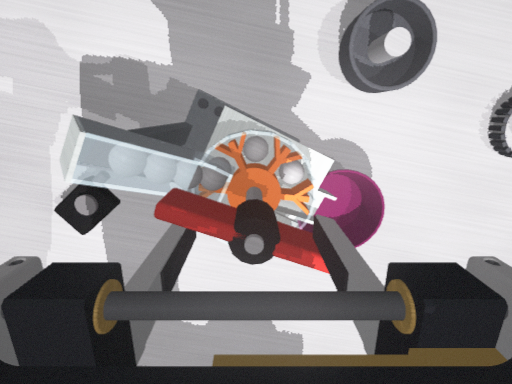

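The rotor has engaged at a yaw of about -62°, with Mz at 0.5. The first snap should come near -92°.

Request:
{"name": "drive_tool", "arguments": {"increments": [[[0,0,4],[0,0,0],0.9],[[0,0,4],[0,0,0],0.9],[[0,0,4],[0,0,0],0.9]]}}

```text
time_s: 15.2
ee_pos: [0.5642, 0.0919, 0.2534]
eef_rot: [-3.138, -0.0, -1.587]
force: [7.7, 1.8, -1.3]
grip_width: 0.0843
```

```bash
python3 look.py 12
```

```text
t 15.2 p [0.5642 0.0919 0.2534] rpy [-179.8   -0.   -90.9] F [ 7.7  1.8 -1.3] M [ 0.48 -1.45  0.5 ] w 0.0843 q [ 0.1   0.32  1.42 -0.    1.4   1.69]
```

Request:
{"name": "drive_tool", "arguments": {"increments": [[[0,0,3],[0,0,0],0.9],[[0,0,3],[0,0,0],0.9],[[0,0,0],[0,0,0],0.9],[[0,0,0],[0,0,0],0.9]]}}

```text
time_s: 15.75
ee_pos: [0.5634, 0.0916, 0.2532]
eef_rot: [-3.14, -0.001, -1.691]
force: [2.0, 0.1, 1.0]
grip_width: 0.0847
```

```bash
python3 look.py 13
```

```text
t 15.75 p [0.5634 0.0916 0.2532] rpy [-179.9   -0.   -96.9] F [2.  0.1 1. ] M [ 0.02 -0.31  0.13] w 0.0847 q [ 0.1   0.32  1.42 -0.    1.4   1.79]
```

View pics/wrist12.png

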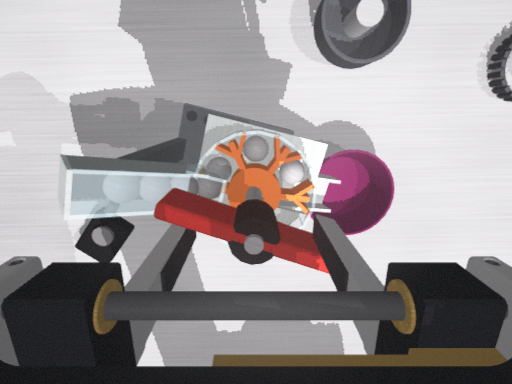

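View pics/wrist13.png

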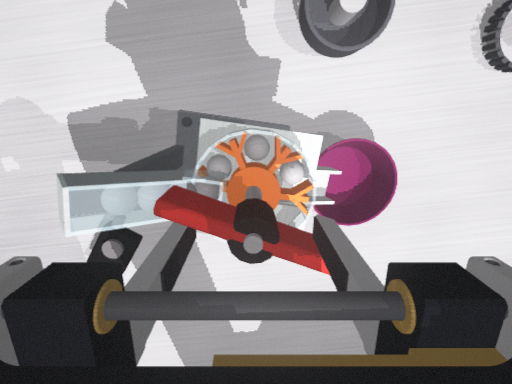

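The torque is fading (0.13), so the rotor is close to the half-way point; the three rotor balls are at (292,172), (257,147) and (219,167), with none in the bowl yet.

Request:
{"name": "drive_tool", "arguments": {"increments": [[[0,0,2],[0,0,0],0.9],[[0,0,2],[0,0,0],0.9],[[0,0,0],[0,0,0],0.9],[[0,0,0],[0,0,0],0.9],[[0,0,0],[0,0,0],0.9],[[0,0,0],[0,0,0],0.9]]}}

```text
time_s: 16.55
ee_pos: [0.5632, 0.0916, 0.2528]
eef_rot: [-3.141, -0.001, -1.763]
force: [-1.1, 0.7, -1.3]
grip_width: 0.0849
```

```bash
python3 look.py 14
```

```text
t 16.55 p [0.5632 0.0916 0.2528] rpy [-179.9   -0.  -101. ] F [-1.1  0.7 -1.3] M [0.07 0.03 0.  ] w 0.0849 q [ 0.1   0.32  1.42 -0.    1.4   1.86]
```

View pics/wrist14.png

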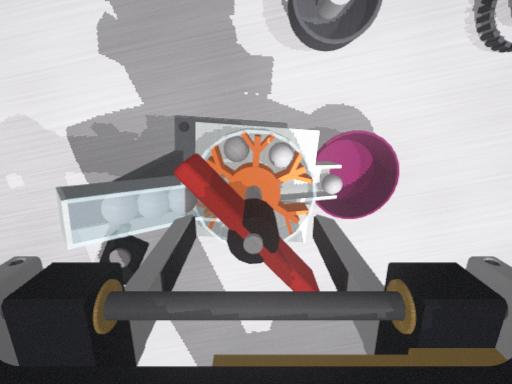

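The rotor has snapped: ball 1 is rolling off the lip at (332,184), two balls remain in the rotor, and the knob has coasted ahead of the fingers. I raise the hand, turn it back half a turn and re-engage.

Request:
{"name": "drive_tool", "arguments": {"increments": [[[0,0,0],[0,0,-15],0.9],[[0,0,0],[0,0,-20],0.9],[[0,0,0],[0,0,-15],0.9],[[0,0,-10.4],[0,0,0],0.9],[[0,0,-10.4],[0,0,0],0.9],[[0,0,-10.4],[0,0,0],0.9],[[0,0,-10.4],[0,0,0],0.9],[[0,0,-10.4],[0,0,0],0.9],[[0,0,-10.4],[0,0,0],0.9],[[0,0,-10.4],[0,0,0],0.9],[[0,0,-10.4],[0,0,0],0.9],[[0,0,-10.4],[0,0,0],0.9],[[0,0,-10.4],[0,0,0],0.9],[[0,0,-10.4],[0,0,0],0.9],[[0,0,-10.4],[0,0,0],0.9],[[0,0,-10.4],[0,0,0],0.9],[[0,0,-10.4],[0,0,0],0.9],[[0,0,-10.4],[0,0,0],0.9],[[0,0,-10.4],[0,0,0],0.9],[[0,0,-10.4],[0,0,0],0.9]]}}

```text
time_s: 19.1
ee_pos: [0.5633, 0.0917, 0.3035]
eef_rot: [3.14, 0.0, 1.329]
force: [-1.4, 0.4, -0.3]
grip_width: 0.0841
```

```bash
python3 look.py 15
```

```text
t 19.1 p [0.5633 0.0917 0.3035] rpy [179.9   0.   76.1] F [-1.4  0.4 -0.3] M [ 0.06 -0.16 -0.01] w 0.0841 q [ 0.1   0.3   1.33 -0.    1.51 -1.23]
```

View pics/wrist15.png

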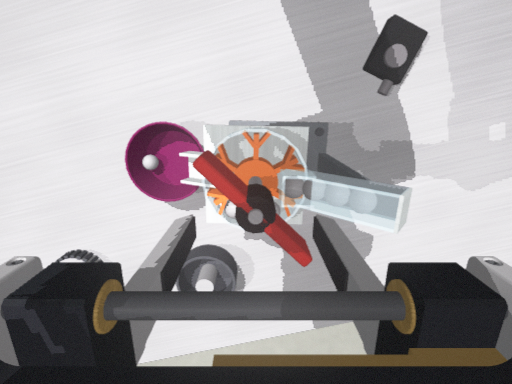

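Ball 1 rests in the bowl at (150,162). The bar, running (200,158)–(305,260), is clear of the fingers. Lowering and turning on.

Request:
{"name": "drive_tool", "arguments": {"increments": [[[0,0,0],[0,0,15],0.9],[[0,0,0],[0,0,20],0.9],[[0,0,0],[0,0,15],0.9],[[0,0,0],[0,0,0],0.9],[[0,0,5],[0,0,0],0.9],[[0,0,5],[0,0,0],0.9],[[0,0,5],[0,0,0],0.9],[[0,0,5],[0,0,0],0.9],[[0,0,4],[0,0,0],0.9]]}}

```text
time_s: 20.27
ee_pos: [0.5635, 0.0916, 0.2537]
eef_rot: [3.14, -0.001, 0.9]
force: [0.2, -0.9, 0.6]
grip_width: 0.0848
```

```bash
python3 look.py 16
```

```text
t 20.27 p [0.5635 0.0916 0.2537] rpy [179.9  -0.   51.6] F [ 0.2 -0.9  0.6] M [-0.2  -0.29  0.07] w 0.0848 q [ 0.1   0.32  1.42 -0.    1.4  -0.8 ]
```

View pics/wrist16.png

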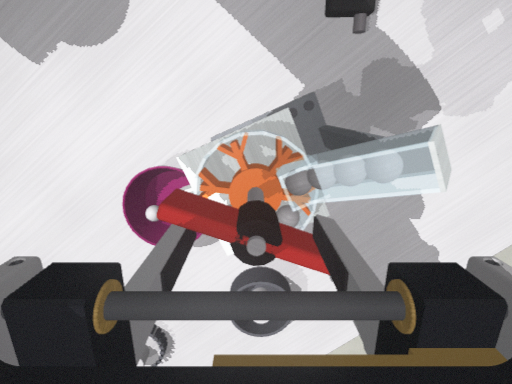

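The bar meets both fingers and resistance is just beginning (Mz 0.07) at yaw 51.6°, as expected. The second snap should come near 21°.

Request:
{"name": "drive_tool", "arguments": {"increments": [[[0,0,4],[0,0,0],0.9],[[0,0,4],[0,0,0],0.9],[[0,0,4],[0,0,0],0.9],[[0,0,4],[0,0,0],0.9],[[0,0,4],[0,0,0],0.9],[[0,0,4],[0,0,0],0.9],[[0,0,2],[0,0,0],0.9],[[0,0,0],[0,0,0],0.9]]}}

```text
time_s: 21.32
ee_pos: [0.5634, 0.0919, 0.2534]
eef_rot: [3.14, -0.001, 0.451]
force: [0.6, 4.0, 1.8]
grip_width: 0.085
```

```bash
python3 -c "
from h import *
state()"
```

```text
t 21.32 p [0.5634 0.0919 0.2534] rpy [ 1.799e+02 -1.000e-01  2.580e+01] F [0.6 4.  1.8] M [ 0.51 -0.12  0.14] w 0.085 q [ 0.1   0.32  1.42 -0.    1.4  -0.35]
```

Request:
{"name": "drive_tool", "arguments": {"increments": [[[0,0,2],[0,0,0],0.9],[[0,0,2],[0,0,0],0.9],[[0,0,2],[0,0,0],0.9],[[0,0,0],[0,0,0],0.9],[[0,0,0],[0,0,0],0.9],[[0,0,0],[0,0,0],0.9]]}}

```text
time_s: 22.08
ee_pos: [0.5632, 0.0915, 0.2527]
eef_rot: [3.14, -0.0, 0.346]
force: [-1.0, 0.9, -0.4]
grip_width: 0.0848
```

```bash
python3 look.py 17
```

```text
t 22.07 p [0.5632 0.0915 0.2527] rpy [179.9  -0.   19.8] F [-1.   0.9 -0.4] M [-0.08 -0.07 -0.04] w 0.0848 q [ 0.1   0.32  1.42 -0.    1.4  -0.25]
```

View pics/wrist17.png

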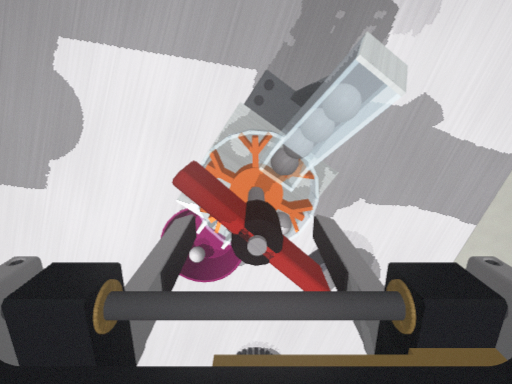

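The second snap has happened (torque gone, knob ahead of the fingers at (185,175)–(320,285)). Ball 2 is hidden behind the knob, so I use the free 24° and look again.

Request:
{"name": "drive_tool", "arguments": {"increments": [[[0,0,4],[0,0,0],0.9],[[0,0,4],[0,0,0],0.9],[[0,0,4],[0,0,0],0.9],[[0,0,4],[0,0,0],0.9],[[0,0,4],[0,0,0],0.9],[[0,0,4],[0,0,0],0.9],[[0,0,0],[0,0,0],0.9],[[0,0,0],[0,0,0],0.9]]}}

```text
time_s: 23.12
ee_pos: [0.5632, 0.0916, 0.2528]
eef_rot: [3.141, -0.001, -0.072]
force: [0.1, 0.1, 0.6]
grip_width: 0.0842
```

```bash
python3 look.py 18; python3 -c "
from h import *
im=ctrl.camera('side')[:,:,::-1]
cv2.imwrite('pics/side18.png',cv2.resize(im[130:280,180:380],None,fx=4,fy=4,interpolation=cv2.INTER_CUBIC))"
```

```text
t 23.12 p [0.5632 0.0916 0.2528] rpy [180.   -0.   -4.1] F [0.1 0.1 0.6] M [-0.02 -0.06 -0.  ] w 0.0842 q [ 0.1   0.32  1.42 -0.    1.4   0.17]
```

View pics/wrist18.png

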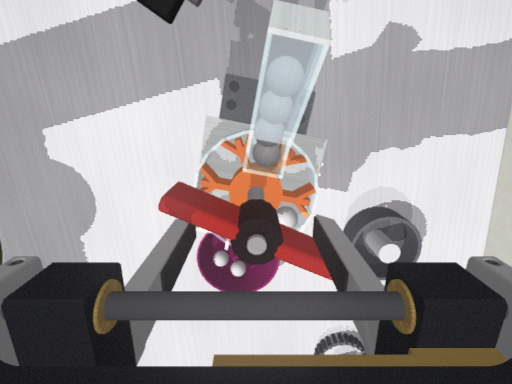

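View pics/side18.png

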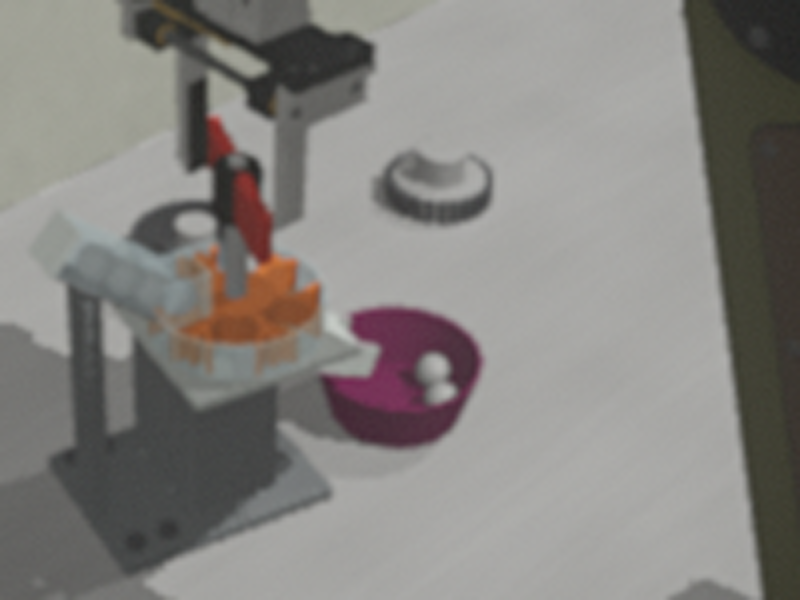

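Two balls are in the bowl, at (221,258) and (238,268) in the wrist view, and the side view agrees. Now the third, expected near -39°.

Request:
{"name": "drive_tool", "arguments": {"increments": [[[0,0,4],[0,0,0],0.9],[[0,0,4],[0,0,0],0.9],[[0,0,4],[0,0,0],0.9],[[0,0,4],[0,0,0],0.9],[[0,0,4],[0,0,0],0.9],[[0,0,4],[0,0,0],0.9],[[0,0,4],[0,0,0],0.9],[[0,0,2],[0,0,0],0.9],[[0,0,0],[0,0,0],0.9]]}}

```text
time_s: 24.35
ee_pos: [0.5634, 0.0924, 0.2529]
eef_rot: [-3.14, -0.001, -0.596]
force: [1.9, 5.2, -0.1]
grip_width: 0.0848
```

```bash
python3 -c "
from h import *
state()"
```

```text
t 24.35 p [0.5634 0.0924 0.2529] rpy [-1.799e+02 -1.000e-01 -3.410e+01] F [ 1.9  5.2 -0.1] M [ 0.91 -0.37  0.23] w 0.0848 q [0.1  0.32 1.42 0.   1.4  0.69]
```

Request:
{"name": "drive_tool", "arguments": {"increments": [[[0,0,2],[0,0,0],0.9],[[0,0,2],[0,0,0],0.9],[[0,0,2],[0,0,0],0.9],[[0,0,0],[0,0,0],0.9],[[0,0,0],[0,0,0],0.9],[[0,0,0],[0,0,0],0.9]]}}

```text
time_s: 25.1
ee_pos: [0.5632, 0.0915, 0.2529]
eef_rot: [3.141, -0.001, -0.702]
force: [-0.0, 0.6, -0.9]
grip_width: 0.0851
```

```bash
python3 look.py 19
```

```text
t 25.1 p [0.5632 0.0915 0.2529] rpy [ 1.80e+02 -1.00e-01 -4.02e+01] F [-0.   0.6 -0.9] M [-0.05 -0.01  0.02] w 0.0851 q [ 0.1   0.32  1.42 -0.    1.4   0.8 ]
```

View pics/wrist19.png

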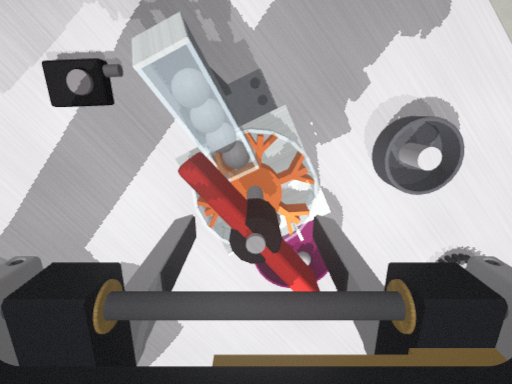

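The third snap has happened: no balls remain in the dropping pockets and the next one, at (236,155), is under the magazine. I raise the hand straight up, clear of the bar, and check.

Request:
{"name": "drive_tool", "arguments": {"increments": [[[0,0,0],[0,0,-15],0.9],[[0,0,0],[0,0,-25],0.9],[[0,0,0],[0,0,-40],0.9],[[0,0,0],[0,0,-40],0.9],[[0,0,0],[0,0,-20],0.9],[[0,0,0],[0,0,0],0.9],[[0,0,0],[0,0,0],0.9],[[0,0,0],[0,0,0],0.9],[[0,0,0],[0,0,0],0.9]]}}

```text
time_s: 26.28
ee_pos: [0.5631, 0.0917, 0.3923]
eef_rot: [3.141, -0.001, -0.702]
force: [-0.0, 0.9, -0.2]
grip_width: 0.0844
```

```bash
python3 look.py 20; python3 -c "
from h import *
im=ctrl.camera('side')[:,:,::-1]
cv2.imwrite('pics/side20.png',cv2.resize(im[130:280,180:380],None,fx=4,fy=4,interpolation=cv2.INTER_CUBIC))"
```

```text
t 26.27 p [0.5631 0.0917 0.3923] rpy [180.   -0.  -40.2] F [-0.   0.9 -0.2] M [-0.03 -0.06  0.02] w 0.0844 q [ 0.1   0.29  1.15 -0.    1.7   0.8 ]
```

View pics/wrist20.png

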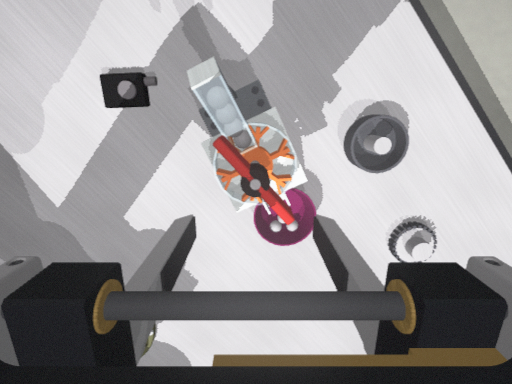

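View pics/side20.png

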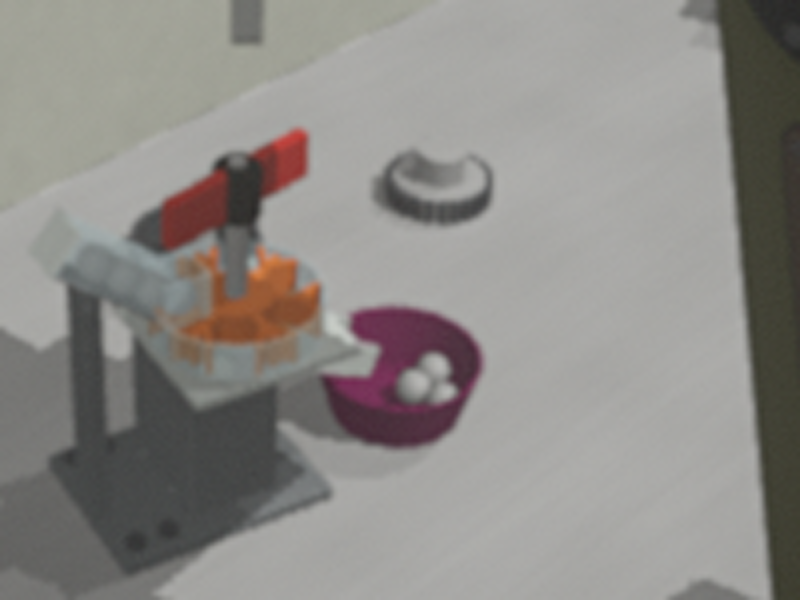

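The side view shows three balls in the bowl, at (435,365), (412,387) and (441,392), and none elsewhere. One last check that the bowl has not moved, then I hand in.

```bash
python3 - <<'E'
from g import *
from scipy.optimize import least_squares
im=cv2.cvtColor(ctrl.camera("side"),cv2.COLOR_RGB2BGR)
for m in (cv2.imread("pics/side6.png"),im):
    h,a=purple(m); print(mom(h)[0],a,h.min(0),h.max(0))
w=ctrl.calibration("wrist"); im=cv2.imread("pics/wrist20.png"); h,_=purple(im)
pts=[p for p in h if p[1]>212 and 258<p[0]<311]
def f(p):
    hh=cv2.convexHull(proj(w,bowlpts(*p)).astype(np.float32))
    return [cv2.pointPolygonTest(hh,(float(q[0]),float(q[1])),True) for q in pts]
s=least_squares(f,[.527,-.043],diff_step=1e-3); print("bowl",s.x.round(4),np.abs(s.fun).mean(),len(pts))
state()
ctrl.hand_in()
E
```

```text
[279.54168781 223.51987147] 922 [261. 207.] [299. 240.]
[280.04460334 223.42117807] 740 [262. 207.] [299. 240.]
bowl [ 0.528  -0.0425] 0.12731972076273498 12
t 26.43 p [0.5631 0.0917 0.3927] rpy [ 1.80e+02 -1.00e-01 -4.02e+01] F [0.4 0.5 1. ] M [-0.03 -0.04 -0.03] w 0.0848 q [ 0.1   0.29  1.15 -0.    1.7   0.8 ]
the job is handed in; nothing more can be done
```

The bowl is standing under the spout with exactly three balls in it. I handed the job in at 26.4 s with the arm clear of everything.

- **Bowl:** I gripped it by its rim wall, carried it about 5 mm above the bench and set it down under the spout. My last fit puts its centre at (0.528, -0.0425), within about 2 mm of the drop spot at about (0.527, -0.043). The separate camera fits agreed to about 2 mm.
- **Knob:** I turned it clockwise with the open fingers pushing both blades, lifting off once to turn the hand back half a turn. I felt three separate snaps and stopped after the third; the knob coasted a little ahead of the fingers after each one.
- **Last checks:** The side view shows three balls in the bowl, and the fourth still sits under the magazine. The bowl did not move noticeably while the balls dropped, and the drum, gear and module look undisturbed. No check failed.

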